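Stand the ballasted sinker heavy end down on the balance

ROBOT

A 6-joint arm with a two-finger parallel gripper is mounted at the origin on the work surface. World frame = base frame: x ahead of the robot, y to its left, z up, the work surface at z = 0. Lengths are in m, angles in rad, forces in N, time in s.
With the tool pointing down it reaches from about 0.325 to 0.775 m from the base axis. Payload 5.5 kg.
Tool frame: the origin (TCP) lies between the finger pads; the fingertips stand 8 mm ahead of it and the grasp point (between the pads) lies 11 mm behind it (tcp_to_tips is the distance from the TCP to the fingertips, in m); z points along the fingers, y is the line along which they close (so a half turn about z gives the same grasp; the last joint's range is limited). The gripper opens to 88 mm and grips with 3 to 60 N. Pads are 20 mm wide; open, the fingers measure 115 mm over their backs; the gripper's body (75 mm by 178 mm) begins 61 mm behind the grasp point.
Start: joints at [-1.204, 0.091, 1.231, -0, 1.82, -0.057], TCP at [0.247, -0.547, 0.231] pointing down, gripper open.
Joint ranges: [-2.87, 2.87], [-0.86, 2.18], [0.17, 2.46], [-1.51, 4.65], [0.06, 2.69], [-2.65, 2.65]. Speed limits (rad/s): [2.57, 2.57, 3.01, 3.14, 3.14, 3.14].

INTERFACE

Orientations are given as a unit quaternion [w, x, y, z].
In Python, from bench import * gives the robot as it stands. Calls block until the motion is done:
- move_to(position, orientation): joint-space move of the TCP to a pose.
- move_l(position, speed=0.15, orientation=None): straight line of the TCP; orientation=None keeps the orientation; speed is the mean speed in m/s.
- movej(angles): joint-space move.
- gripper_open() and close(): open the fingers fully, or close them until they stop; the grip force is fixed at half the most.
- hold(seconds).
- inverse_kinematics(position, orientation): joint angles nearest the present ones, or None.
- state(): the state.
- get_image(name): name is "scene" or "top" or "wrist"; returns a dict with "frame" (480x640x3 uint8, blue, green, red), "depth" (480x640 float32, m along the optical axis (not along the pixel's ray), 0 where there is no reading), "camera_matrix" (3x3 intrinsics, pixels), "view" (4x4, takes a point from world to camera coordinates). Camera axes: x right, y up, looking along -z (the intrinsics and any distortion apply to the point x, -y, -z); pixel columns grow to the right and rows downward; lengths in m; the calibration is good to about 2 mm. A picture is of the moment at which its call begins.
A pose or a line that the arm cannot do raises IKError and nothing moves.
- job_done(): hands the job in; it is judged then, once.
The state is a dict: "time": time; "joint_pos": joint angles; "dq": joint speeds; "joint_torque": joint torques, N m; "ee_pos": TCP position; "ee_rot": TCP orientation; "ft_force": force on the tool from outside, world axes, zero at the start; "moment": the same for the moment, N m; "finger_gap": finger opening in m; "finger_force": force on a finger pad.
Only numpy, scipy, OpenCV 4.12 (cv2) and the standard library are available. Lean on these libraries where they do the work, as an engineer would, in place of code of your own. Each camera call takes 0.05 s, during which the arm holds its last target. There are 200 camera calls.

TASK

First lift the steel check weight off the balance pan and stand it upright in the wooden tray. Then pick up the sinker that lies on the bare bench (not the spare on the cork mat) by its middle, clear of the bench, to feel which end is the heavy one, and lay it back down on the bench and let go. Finally take it by its light end and leave it standing freely, heavy end down, near the middle of the balance pan; leave the spare sinker and the jar alone.

Things in the scene. Friction and masses are not known exactly. Their poses are not given: they have to be found in the camera images.
- sinker_a: Grey plastic dumb-bell, 160 mm long along its x, origin at its middle, 0.2 to 0.31 kg: square collar 37 x 37 mm, 26 mm long, at the middle; stem 18 mm thick; at each end a ball-shaped bulb 38 mm in diameter, centred 64 mm from the middle, with a small button foot 12 mm across at its tip. It lies with its axis 19 mm above the bench; the collar stops it rolling. The one NOT on the mat is to be used.
- sinker_b: Second sinker, same look and size as sinker_a. In each, lead hidden in one end puts the centre of mass about 51 mm from the middle; which end is not told and differs between the two. The small feet, slightly conical, let it stand only heavy end down; the other way it topples. Held lightly by a bulb, it swings about the finger pads and the other end hangs down. Either can be the spare.
- sinker_a_end1 (a point): Tip of the button foot of sinker_a at its +x end, 80 mm from the middle (not told whether heavy or light).
- sinker_a_end2 (a point): Tip of the button foot of sinker_a at its -x end, 80 mm from the middle (not told whether heavy or light).
- sinker_b_end1 (a point): Tip of the button foot of sinker_b at its +x end, 80 mm from the middle (not told whether heavy or light).
- sinker_b_end2 (a point): Tip of the button foot of sinker_b at its -x end, 80 mm from the middle (not told whether heavy or light).
- mat: Flat brown square cork mat, 160 x 160 mm, 1 mm thick, origin at its centre on the bench; the spare sinker lies on it.
- balance: White bench balance, fixed, 240 mm deep (its x) by 190 mm wide (y), top of the case 50 mm above the bench, display at its -x side; origin at the centre of its underside, z up.
- pan (a point): Centre of the top face of the balance's round steel pan (130 mm diameter), 70 mm above the bench.
- weight: Steel check weight, about 0.45 kg, 76 mm tall: cylinder 38 mm in diameter to 48 mm height, then a neck and a knob 24 mm in diameter between 64 and 76 mm height to grip. Origin at the centre of its underside, z up. It starts standing on the pan.
- tray: Square wooden tray, fixed, 110 x 110 mm outside, walls 5 mm thick and 22 mm high, floor 5 mm above the bench; origin at the centre of its underside.
- jar: Bystander: closed amber jar, 60 mm in diameter, 85 mm tall, origin at the centre of its underside.
Things that resemble listed ones, but are neither listed nor needed, are in the scene too. What is shaped like the sinker_b but blue or yellow is not meant.

How it is judged:
On the way, in this order (a step that is already met when the one before it is completed fails the run):
1. the check weight stands upright in the tray, let go (horizontal distance between weight and tray below 0.045 m and height (world z) of weight below 0.012 m and angle between weight's own z axis and vertical below 0.1 rad and contact force between weight and the fingers below 0.1 N and linear speed of weight below 0.03 m/s), for 0.2 s.
2. the sinker from the bare bench is held by its middle (grasp within 40 mm of it), both ends at least 40 mm above the bench (((horizontal distance between sinker_b and mat below 0.06 m and height (world z) of each of sinker_a_end1, sinker_a_end2 above 0.04 m and contact force between sinker_a and the fingers above 0.3 N and distance between the grasp point and sinker_a below 0.04 m) or (horizontal distance between sinker_a and mat below 0.06 m and height (world z) of each of sinker_b_end1, sinker_b_end2 above 0.04 m and contact force between sinker_b and the fingers above 0.3 N and distance between the grasp point and sinker_b below 0.04 m))), for 0.3 s.
3. that sinker lies on the bench again, let go (((horizontal distance between sinker_b and mat below 0.06 m and height (world z) of each of sinker_a_end1, sinker_a_end2 below 0.03 m and contact force between sinker_a and the fingers below 0.1 N and linear speed of sinker_a below 0.05 m/s) or (horizontal distance between sinker_a and mat below 0.06 m and height (world z) of each of sinker_b_end1, sinker_b_end2 below 0.03 m and contact force between sinker_b and the fingers below 0.1 N and linear speed of sinker_b below 0.05 m/s))), for 0.2 s.
4. that sinker is held by one end (grasp more than 40 mm from its middle), clear of the bench (((horizontal distance between sinker_b and mat below 0.06 m and height (world z) of each of sinker_a_end1, sinker_a_end2 above 0.04 m and contact force between sinker_a and the fingers above 0.3 N and distance between the grasp point and sinker_a above 0.04 m) or (horizontal distance between sinker_a and mat below 0.06 m and height (world z) of each of sinker_b_end1, sinker_b_end2 above 0.04 m and contact force between sinker_b and the fingers above 0.3 N and distance between the grasp point and sinker_b above 0.04 m))), for 0.2 s.
At the end, for the whole second after the job is handed in: The sinker from the bare bench stands free and still on the pan, heavy end down, within 0.15 rad of vertical and 45 mm of the pan's centre; the weight stands still and upright on the tray's floor, within 45 mm of its centre; the spare is within 60 mm of the mat's centre (all of step 1 and ((horizontal distance between sinker_b and mat below 0.06 m and angle between the x axis of sinker_a and the z axis of balance, either way round below 0.15 rad and horizontal distance between sinker_a and pan below 0.045 m and z of sinker_a in the frame of pan between 0.074 and 0.084 m and contact force between sinker_a and balance above 0.5 N and contact force between sinker_a and the fingers below 0.1 N and linear speed of sinker_a below 0.05 m/s and angular speed of sinker_a below 0.4 rad/s) or (horizontal distance between sinker_a and mat below 0.06 m and angle between the x axis of sinker_b and the z axis of balance, either way round below 0.15 rad and horizontal distance between sinker_b and pan below 0.045 m and z of sinker_b in the frame of pan between 0.074 and 0.084 m and contact force between sinker_b and balance above 0.5 N and contact force between sinker_b and the fingers below 0.1 N and linear speed of sinker_b below 0.05 m/s and angular speed of sinker_b below 0.4 rad/s))); the robot touches nothing.
It fails at once if the jar is moved more than 30 mm (distance of jar from where it was at the start of the episode above 0.03 m).
It fails at once if the spare sinker is taken off the mat (horizontal distance between each of sinker_a, sinker_b and mat above 0.06 m).
It also fails if it takes over 72 s, if anything falls off the work surface, if the arm or the gripper's body presses on something with over 40 N, if the wrist force passes 120 N, or if a joint passes its speed limit or range.

## Working session

There is one attempt and no reset: what is moved stays moved. The work goes in short steps, each a Python script; the robot and the scene stay as the last script left them, time stands still between calls to the robot, and variables do not carry over. Pictures are saved under pics/ and viewed, at most 10 in all, crops included, and the job is handed in when it is done.

```bash
ls; mkdir -p pics
cat > h.py <<'E'
from bench import *
import numpy as np, cv2
def snap(name, fn=None):
    im=get_image(name)
    if fn: cv2.imwrite('pics/'+fn, im['frame'])
    np.savez('/tmp/%s.npz'%name, **{k:im[k] for k in ('frame','depth','camera_matrix','view')})
    return im
def load(name): return dict(np.load('/tmp/%s.npz'%name))
def cloud(im):
    K=np.array(im['camera_matrix']); d=im['depth']; v,u=np.mgrid[0:d.shape[0],0:d.shape[1]]
    P=np.stack([(u-K[0,2])/K[0,0]*d, -(v-K[1,2])/K[1,1]*d, -d, np.ones_like(d)],-1)
    return (P@np.linalg.inv(np.array(im['view'])).T)[...,:3]
def down(yaw):  # tool z down; tool y (closing line) at angle yaw in world
    from scipy.spatial.transform import Rotation as R
    y=np.array([np.cos(yaw),np.sin(yaw),0]); z=np.array([0,0,-1.]); x=np.cross(y,z)
    q=R.from_matrix(np.stack([x,y,z],1)).as_quat(); return [q[3],q[0],q[1],q[2]]
E
python3 - <<'E'
from h import *
a=snap('top','top.png'); b=snap('scene','scene.png')
s=state(); print(s)
print(a['camera_matrix'],a['view'])
E
```

```text
pics
{'time': 0.1, 'joint_pos': array([-1.20372173e+00,  9.17650122e-02,  1.23175373e+00, -7.46709089e-06,
        1.81977078e+00, -5.66964724e-02]), 'dq': array([ 1.76958609e-04,  9.56630720e-04, -2.44852077e-03,  7.74479543e-05,
        2.08424623e-03,  1.06495995e-03]), 'joint_torque': array([ 1.47843402e-03, -4.47855771e+01, -4.07570207e+01,  6.99745864e-02,
        2.84390152e-02, -9.35073876e-05]), 'ee_pos': array([ 0.2466317 , -0.54670179,  0.22963766]), 'ee_rot': array([-8.37680042e-04,  9.77635959e-01,  2.10302667e-01, -1.34715774e-04]), 'ft_force': array([-0.16732498,  0.2707624 ,  0.98866582]), 'moment': array([-0.05276449, -0.00270374,  0.04341373]), 'finger_force': 0.0, 'finger_gap': 0.08781919731355971}
[[557.76582605   0.         333.25596466]
 [  0.         557.76582605 250.65375659]
 [  0.           0.           1.        ]] [[ 0.02031812 -0.99940458  0.02788645 -0.09452451]
 [ 0.98566604  0.02469558  0.16689092 -0.50522844]
 [-0.16748022  0.02409582  0.98558093 -1.07952495]
 [ 0.          0.          0.          1.        ]]
```

View pics/top.png

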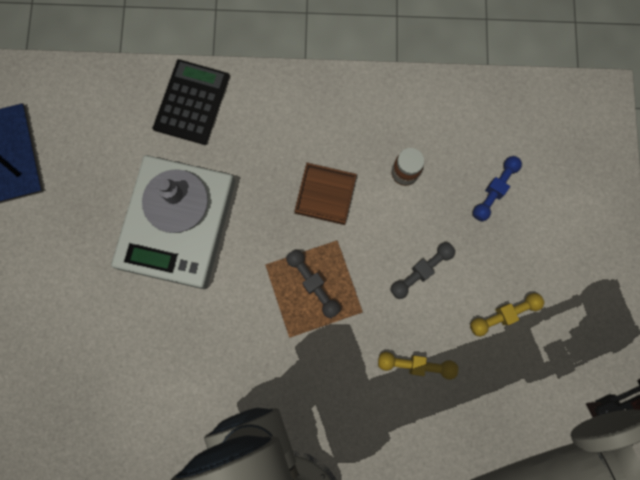

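View pics/scene.png

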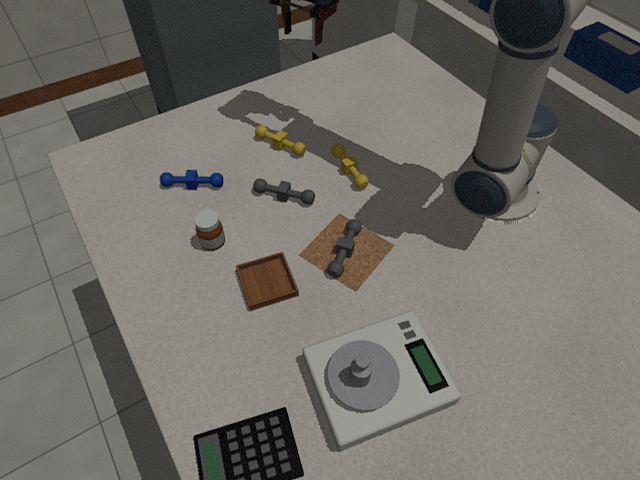

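The top picture shows the pan at (175,200) with the weight's knob near (172,185), the tray at (326,193) and the jar at (408,167). The bare-bench sinker runs from (400,289) to (446,251) with its middle at (423,270), and the spare's middle on the mat is at (315,283).

Run:
```python
from h import *
np.set_printoptions(precision=4,suppress=True)
im=load('top'); P=cloud(im)
for n,(u,v) in dict(pan=(190,215),tray=(326,195),jar=(408,158),mid=(423,269),e1=(400,289),e2=(446,251),bench=(260,200),spare=(315,283),knob=(172,185),matc=(300,300)).items():
    print(n,np.median(P[v-2:v+3,u-2:u+3].reshape(-1,3),0))
def reg(c,r,z0,z1,n):
    m=(P[...,2]>z0)&(P[...,2]<z1)&(np.hypot(P[...,0]-c[0],P[...,1]-c[1])<r)&(im['depth']>0)
    Q=P[m]; v,u=np.nonzero(m); print(n,len(Q),Q.mean(0),(Q.min(0)+Q.max(0))/2,np.ptp(Q,axis=0),'px',u.mean(),v.mean()); return Q
c=np.median(P[213:218,188:193].reshape(-1,3),0)
reg(c,.1,.062,.078,'pan')
reg(c,.1,.128,.16,'knob')
reg(c,.1,.085,.16,'weight')
reg(np.median(P[193:198,324:329].reshape(-1,3),0),.09,.015,.03,'tray walls')
Q=reg(P[269,423],.1,.01,.06,'sinker')
d=Q[:,:2]-Q[:,:2].mean(0); w,V=np.linalg.eigh(d.T@d); a=V[:,1]; t=d@a; print('axis',a,np.degrees(np.arctan2(a[1],a[0])),t.min(),t.max(), 'mid',Q[:,:2].mean(0)+a*(t.min()+t.max())/2)
Q=reg(P[283,315],.1,.01,.06,'spare')
print([np.hypot(*x[:2]) for x in (c,P[269,423],P[195,326])])
```

```text
pan [0.5673 0.2015 0.0697]
tray [ 0.6329 -0.0662  0.0044]
jar [ 0.6925 -0.2282  0.0843]
mid [ 0.4753 -0.2656  0.0373]
e1 [ 0.4337 -0.219   0.0368]
e2 [ 0.5135 -0.3132  0.0355]
bench [ 0.6195  0.0736 -0.0011]
spare [ 0.4418 -0.0479  0.0369]
knob [0.6112 0.2258 0.1202]
matc [ 0.4099 -0.0177 -0.0002]
pan 2676 [0.5902 0.2297 0.0691] [0.5969 0.234  0.0695] [0.1292 0.1285 0.0146] px 176.62780269058297 203.4080717488789
knob 150 [0.6068 0.2358 0.1441] [0.6077 0.2364 0.1406] [0.0231 0.0248 0.0165] px 163.88 184.43333333333334
weight 433 [0.6032 0.2319 0.1227] [0.607  0.2362 0.117 ] [0.0371 0.0369 0.0637] px 168.82217090069284 189.4757505773672
tray walls 528 [ 0.6355 -0.0636  0.0206] [ 0.6349 -0.0642  0.0215] [0.128  0.1279 0.0125] px 324.8901515151515 191.98863636363637
sinker 1044 [ 0.4744 -0.2667  0.0308] [ 0.4758 -0.2683  0.0276] [0.1188 0.1342 0.0314] px 422.86973180076626 269.9214559386973
axis [-0.6472  0.7624] 130.32762125915676 -0.08078416425733542 0.07826882214536511 mid [ 0.4752 -0.2677]
spare 1051 [ 0.4421 -0.044   0.0307] [ 0.4437 -0.0434  0.027 ] [0.1371 0.1125 0.033 ] px 313.127497621313 283.2112274024738
[np.float64(0.6020553846921768), np.float64(0.5440765559411493), np.float64(0.6363128204014796)]
```

Run:
```python
from h import *
np.set_printoptions(precision=4,suppress=True)
kx,ky=.6072,.2362; q=down(np.arctan2(ky,kx))
move_to([kx,ky,.21],q); print(state()['time'])
move_l([kx,ky,.129]); close(); s=state(); print(s['time'],s['finger_gap'],s['finger_force'])
move_l([kx,ky,.20]); s=state(); print(s['time'],s['finger_gap'],s['ft_force'])
tx,ty=.635,-.064; q2=down(np.arctan2(ty,tx))
move_to([tx,ty,.16],q2); print(state()['time'])
move_l([tx,ty,.066],.12); move_l([tx,ty,.0645],.03); s=state(); print(s['time'],s['ft_force'],s['ee_pos'])
gripper_open(); move_l([tx,ty,.16],.2); print(state()['time'])
im=snap('top'); P=cloud(im)
m=(P[...,2]>.03)&(P[...,2]<.095)&(np.hypot(P[...,0]-tx,P[...,1]-ty)<.06); Q=P[m]; print((Q.min(0)+Q.max(0))/2,np.ptp(Q,axis=0),Q[:,2].max())
cv2.imwrite('pics/t2.png',cv2.resize(im['frame'][120:330,270:550],None,fx=2.5,fy=2.5))
```

```text
3.125
4.8333 0.022888896181936045 33.03738283517305
5.4583 0.02303944888300266 [-0.4986 -0.585  -5.3905]
6.625
7.8083 [ 0.6631  0.1377 -4.0419] [ 0.6352 -0.0641  0.0649]
9.525
[ 0.6462 -0.065   0.0669] [0.0105 0.0204 0.0294] 0.08157930202087282
```

View pics/t2.png

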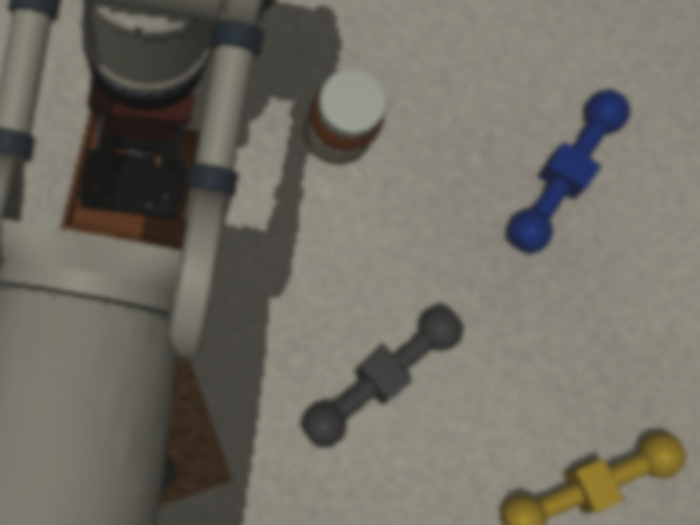

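The jar is upright and unmoved at crop (348,105), and the bare-bench sinker's middle is still at crop (385,373). The arm hides the weight, but its top at z = 0.082 matches a weight standing upright in the tray.

Run:
```python
from h import *
np.set_printoptions(precision=4,suppress=True)
x,y=.4755,-.268; a=np.radians(130.3); q=down(a-np.pi/2)
def avg(n=6):
    r=[]
    for _ in range(n): hold(.05); s=state(); r.append(np.r_[s['ft_force'],s['moment']])
    return np.mean(r,0)
move_to([x,y,.17],q); b=avg(); print(state()['time'],b, state()['joint_pos'])
im=snap('top'); P=cloud(im)
m=(P[...,2]>.03)&(P[...,2]<.095)&(np.hypot(P[...,0]-.635,P[...,1]+.064)<.05); Q=P[m]; print('weight',(Q.min(0)+Q.max(0))/2,np.ptp(Q,axis=0),Q[:,2].max())
move_l([x,y,.013]); close(); s=state(); print(s['time'],s['finger_gap'],s['finger_force'])
move_l([x,y,.17],.1); hold(.2); c=avg(); d=c-b; print(state()['time'],d)
ax=np.array([np.cos(a),np.sin(a)]); r=np.array([d[4],-d[3]])/-d[2]; print('com offset along axis (+ = +y end):',r@ax, r)
cv2.imwrite('pics/s3.png',get_image('scene')['frame'][60:360,100:500])
```

```text
11.0 [-0.2344  0.3444  0.0092  0.0066 -0.1271  0.0215] [-0.5744 -0.058   1.4887  0.0001  1.7111 -1.2786]
weight [ 0.6339 -0.0646  0.0589] [0.0366 0.0352 0.0558] 0.08676822223726677
13.0833 0.03712429476710717 29.799292981624603
15.3 [ 0.4612 -0.2227 -2.2024  0.0746  0.0711 -0.0159]
com offset along axis (+ = +y end): -0.0467149546460196 [ 0.0323 -0.0339]
```

View pics/s3.png

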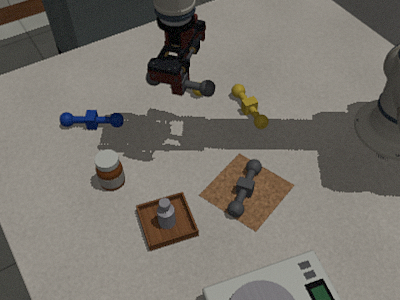

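The pictured sinker (crop around (180,85)) is held level by its middle, and the weight stands upright in the tray at crop (165,213). The moment reading puts the heavy end toward (+x, −y) with the centre of mass 47 mm off, so the light end is the one near (0.434, −0.219). Next I lay it down and check from above the light bulb.

Run:
```python
from h import *
np.set_printoptions(precision=4,suppress=True)
x,y=.4755,-.268; a=np.radians(130.3); ax=np.array([np.cos(a),np.sin(a)]); 
move_l([x,y,.025],.15); move_l([x,y,.0132],.03); s=state(); print(s['ft_force'],s['ee_pos'])
gripper_open(); hold(.3); move_l([x,y,.11],.2)
bx,by=np.array([x,y])+.064*ax
move_l([bx,by,.11],.2); hold(.2); print(state()['time'],bx,by)
im=snap('wrist','w4.png'); P=cloud(im)
D=P[...,:2]-np.array([x,y]); t=D@ax; n=D@np.array([-ax[1],ax[0]])
m=(P[...,2]>.008)&(P[...,2]<.06)&(abs(t)<.1)&(abs(n)<.035)&(im['depth']>0)
print(m.sum(),'t',t[m].min(),t[m].max(),'z',P[m][:,2].max())
for lo,hi in((-.085,-.045),(-.012,.012),(.045,.085)):
    k=m&(t>lo)&(t<hi)
    if k.sum(): print(lo,k.sum(),(n[k].min()+n[k].max())/2,np.ptp(n[k]),P[k][:,2].max(), t[k&(P[...,2]>P[k][:,2].max()-.004)].mean())
```

```text
[-0.0151  0.4745 -1.4221] [ 0.4755 -0.268   0.0132]
19.5167 0.43410545411133056 -0.21918922689947595
7681 t -0.07827421903243055 0.08006619212033086 z 0.04011302329292238
-0.085 1523 -0.001903964690046906 0.03765843120045345 0.038894726754283016 -0.06220523901015791
-0.012 1679 -0.0006195672323146689 0.03755816890333306 0.04011302329292238 0.0015362656906437234
0.045 2554 0.00027946085051771576 0.037162435458739304 0.039930177422121266 0.06388785657196125
```

View pics/w4.png

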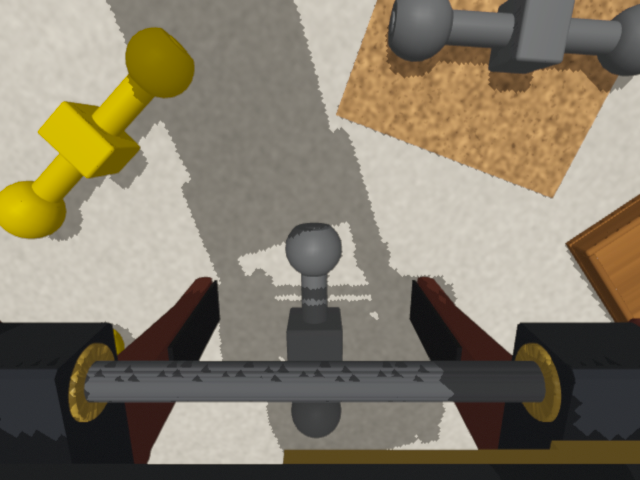

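The sinker lies flat and free. Its light bulb at (315,248) is centred between the fingers, and the yellow sinker, the mat and the spare are clear of them.

Run:
```python
from h import *
np.set_printoptions(precision=4,suppress=True)
bx,by=.4341,-.2192
move_l([bx,by,.011],.15); close(); s=state(); print(s['time'],s['finger_gap'],s['finger_force'])
move_l([bx,by,.30],.09); hold(.5); s=state(); print(s['time'],s['finger_gap'],s['finger_force'],s['ft_force'])
im=snap('scene'); P=cloud(im)
m=(P[...,2]>.1)&(P[...,2]<.275)&(np.hypot(P[...,0]-bx,P[...,1]-by)<.12)&(im['depth']>0)
v,u=np.nonzero(m); print(u.min(),u.max(),v.min(),v.max())
cv2.imwrite('pics/s5.png',cv2.resize(im['frame'][20:260,180:420],None,fx=2.4,fy=2.4))
```

```text
21.2333 0.03616956899883577 30.00002874294296
25.0917 0.03634066820690157 29.99964072369039 [ 1.0348  0.5166 -1.715 ]
290 313 112 153
```

View pics/s5.png

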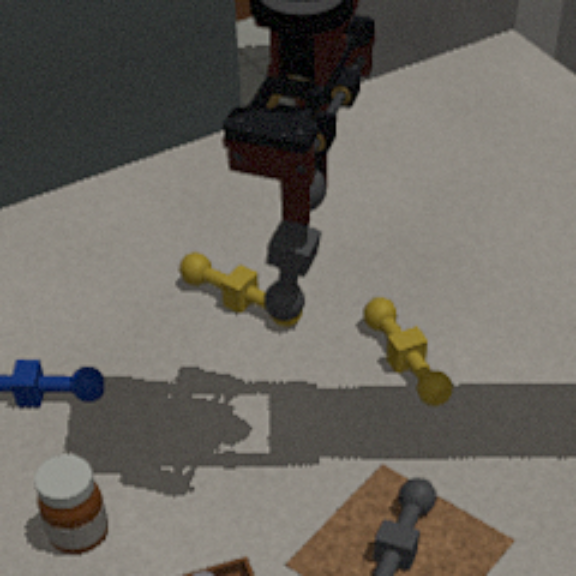

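The sinker hangs from its light bulb, with the heavy bulb low at crop (284,298) and the collar at (293,250). I'll measure its tilt by fitting spheres of known radius.

```bash
cat >> h.py <<'E'
def tilt(im,cx,cy,ztop,r=.05):
    """heavy bulb centre by fixed-radius sphere fit, and collar centroid; ztop = light-bulb height"""
    from scipy.optimize import least_squares
    P=cloud(im); ok=(im['depth']>0)&(np.hypot(P[...,0]-cx,P[...,1]-cy)<r)
    m=ok&(P[...,2]>ztop-.16)&(P[...,2]<ztop-.108); Q=P[m]
    f=least_squares(lambda c:np.linalg.norm(Q-c,axis=1)-.019,Q.mean(0)+[0,0,0]-.01*np.r_[np.linalg.inv(np.array(im['view']))[:2,3]-Q.mean(0)[:2],0],loss='soft_l1',f_scale=.002)
    return f.x,len(Q),np.sqrt(np.mean(f.fun**2))
E
python3 - <<'E'
from h import *
np.set_printoptions(precision=4,suppress=True)
im=load('scene'); bx,by=.4341,-.2192
c,n,e=tilt(im,bx,by,.308,.07); print(c,n,e, c-np.array([bx,by,.308]))
P=cloud(im); m=(im['depth']>0)&(np.hypot(P[...,0]-bx,P[...,1]-by)<.07)
for z in np.arange(.14,.32,.01):
    k=m&(abs(P[...,2]-z)<.005)
    if k.sum(): print(round(z,3),k.sum(),P[k].mean(0)[:2]-[bx,by])
E
```

```text
[ 0.4496 -0.2328  0.1802] 201 0.0014430164723778544 [ 0.0155 -0.0136 -0.1278]
0.17 13 [ 0.0251 -0.0011]
0.18 64 [ 0.0216 -0.001 ]
0.19 101 [ 0.0211 -0.0053]
0.2 38 [ 0.0198 -0.0073]
0.21 28 [ 0.0162 -0.0037]
0.22 15 [ 0.0182 -0.0039]
0.23 33 [0.0149 0.0068]
0.24 75 [0.0184 0.0071]
0.25 141 [0.0106 0.0055]
0.26 104 [ 0.0163 -0.0036]
0.27 32 [0.0105 0.0022]
0.28 2 [0.0127 0.0053]
0.29 21 [0.0194 0.0189]
0.3 69 [0.0143 0.0188]
0.31 99 [0.0067 0.0162]
```

The sinker stopped about 0.16 rad short of vertical because pad friction holds it. I'll tilt the tool about the closing line by that angle, carry it over the pan and measure again.

```bash
cat >> h.py <<'E'
from scipy.spatial.transform import Rotation as R
PAN=np.array([.597,.234])
def pose(tau,yaw,centre):
    """tool pose with light bulb at centre; closing line at yaw, tool tilted by tau about it
    (sinker heavy side direction when gripped = h)"""
    h=np.array([np.sin(yaw),-np.cos(yaw),0])          # heavy-end horizontal direction
    axis=np.cross(h,[0,0,-1.]) ; axis/=np.linalg.norm(axis)
    w,x,y,z=down(yaw)
    r=R.from_rotvec(axis*tau)*R.from_quat([x,y,z,w])
    q=r.as_quat(); tz=r.apply([0,0,1])
    return np.array(centre)+.008*tz,[q[3],q[0],q[1],q[2]],h
E
python3 - <<'E'
from h import *
np.set_printoptions(precision=4,suppress=True)
p0,q0,h0=pose(0,np.radians(40.3),[.4341,-.2192,.308]); print(p0,h0)
best=None
for yd in range(60,121,10):
    p,q,h=pose(.16,np.radians(yd),[*PAN,.30]); j=inverse_kinematics(p,q); p2,_,_=pose(.16,np.radians(yd),[*PAN,.214]); print(yd,j,inverse_kinematics(p2,q) is not None)
p,q,h=pose(.16,np.radians(88.7),[*PAN,.30])
move_to(p,q); hold(.5); print(state()['time'],state()['ee_pos']-p)
im=snap('scene')
c,n,e=tilt(im,*PAN,.30,.07); d=c-np.r_[PAN,.30]; print(c,n,e,d,'along h',d@h,'perp',d@np.cross(h,[0,0,1]))
im=snap('top'); c,n,e=tilt(im,*PAN,.30,.07); print('top',c,n,e)
E
```

```text
[ 0.4341 -0.2192  0.3   ] [ 0.6468 -0.7627  0.    ]
60 [ 0.2617  0.3297  0.8571  0.1283  2.0649 -0.7308] True
70 [ 0.2722  0.3493  0.8332  0.1068  2.0871 -0.9028] True
80 [ 0.2838  0.3654  0.8133  0.082   2.1052 -1.0757] True
90 [ 0.2963  0.3775  0.7983  0.0545  2.1183 -1.2497] True
100 [ 0.3094  0.3852  0.7886  0.0252  2.1262 -1.4244] True
110 [ 0.3227  0.3882  0.7848 -0.005   2.1285 -1.5995] True
120 [ 0.336   0.3865  0.7869 -0.035   2.1251 -1.7745] True
27.4 [ 0.     -0.0001  0.    ]
[0.6009 0.2367 0.1715] 315 0.0009234406343056038 [ 0.0039  0.0027 -0.1285] along h 0.0038649775827647045 perp -0.0028135961002332026
top [0.5995 0.234  0.1715] 122 0.0011268323337765217
```

Run:
```python
from h import *
np.set_printoptions(precision=4,suppress=True)
yaw=np.radians(88.7); T=.183
p,q,h=pose(T,yaw,[*PAN,.235]); move_l(p,.1,q)
p,q,h=pose(T,yaw,[*PAN,.219]); move_l(p,.05); hold(.3); f0=np.mean([(hold(.03),state()['ft_force'])[1] for _ in range(5)],0); print(f0)
for z in np.arange(.218,.2115,-.0005):
    p,q,h=pose(T,yaw,[*PAN,z]); move_l(p,.02); hold(.1)
    f=np.mean([(hold(.02),state()['ft_force'])[1] for _ in range(4)],0)-f0; print(round(z,4),f,state()['time'])
    if f[2]>1.5: break
for s,zz in (('scene',z),('top',z)):
    im=snap(s); c,n,e=tilt(im,*PAN,zz,.07); d=c-np.r_[PAN,zz]; print(s,c,n,e,d,'along h',d@h)
im=load('scene'); cv2.imwrite('pics/s6.png',cv2.resize(im['frame'][180:440,260:500],None,fx=2.3,fy=2.3))
```

```text
[ 0.3327  0.0977 -1.9698]
0.218 [-0.2014 -0.5925 -0.0907] 29.65
0.2175 [-0.6122 -0.3811 -0.0025] 30.0667
0.217 [-0.2799 -0.4244  0.2354] 30.4833
0.2165 [-0.5692 -0.2407  0.3457] 30.9
0.216 [-0.5739  0.015   0.0772] 31.3167
0.2155 [-0.5466 -0.4623  0.1953] 31.7333
0.215 [-0.7074  0.25   -0.2378] 32.15
0.2145 [-0.7897 -0.0416  0.25  ] 32.5667
0.214 [-0.2894  0.0134  0.2745] 32.9833
0.2135 [-0.3126  0.2011  2.8881] 33.4
scene [0.6163 0.2479 0.0725] 2883 0.026425678734267946 [ 0.0193  0.0139 -0.141 ] along h 0.018963652846013694
top [0.5921 0.2036 0.072 ] 1471 0.019028553273714714 [-0.0049 -0.0304 -0.1415] along h -0.004162348703579373
```

View pics/s6.png

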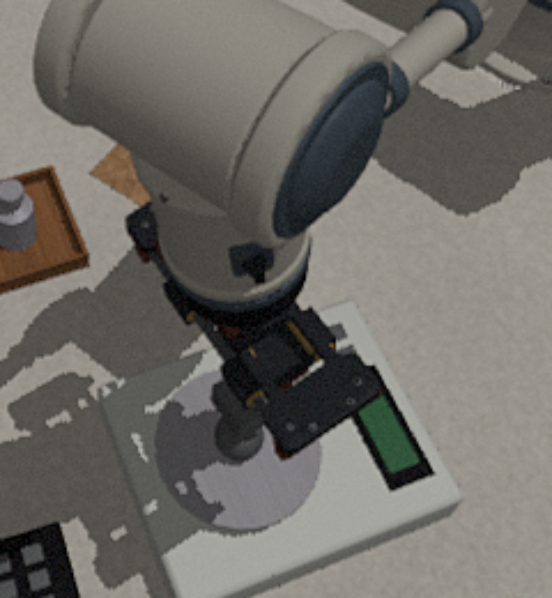

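The heavy bulb rests near the pan's middle at crop (240,438). Contact came at the expected height with 2.9 N. The sphere fit included pan points, so I'll refit above the pan before letting go.

Run:
```python
from h import *
from scipy.optimize import least_squares
np.set_printoptions(precision=4,suppress=True)
yaw=np.radians(88.7); h=np.array([np.sin(yaw),-np.cos(yaw),0]); n=np.array([np.cos(yaw),np.sin(yaw),0])
for s in ('scene','top'):
    im=load(s); P=cloud(im); m=(im['depth']>0)&(np.hypot(P[...,0]-PAN[0],P[...,1]-PAN[1])<.04)&(P[...,2]>.078)&(P[...,2]<.108)
    Q=P[m]; f=least_squares(lambda c:np.linalg.norm(Q-c,axis=1)-.019,np.r_[PAN,.086],loss='soft_l1',f_scale=.002)
    d=f.x-np.r_[PAN,.2135]; print(s,f.x,len(Q),np.abs(f.fun).mean(),'h',d@h,'n',d@n)
```

```text
scene [0.5983 0.2371 0.0852] 238 0.0007300061768896503 h 0.001271909069480877 n 0.003152632436148085
top [0.5966 0.2344 0.087 ] 55 0.0007453897697026971 h -0.0004418090130669352 n 0.0003766099157952847
```

The sinker is vertical within about 0.01 rad along the swing direction, so I release it and back off along the tool axis.

Run:
```python
from h import *
from scipy.optimize import least_squares
np.set_printoptions(precision=4,suppress=True)
gripper_open(); hold(.3)
s=state(); w,x,y,z=s['ee_rot']; tz=R.from_quat([x,y,z,w]).apply([0,0,1]); p=np.array(s['ee_pos'])
move_l(p-.1*tz,.1); 
move_to([.5,-.12,.30],down(-.2)); hold(.3); print(state()['time'])
im=snap('scene'); P=cloud(im); m0=(im['depth']>0)&(np.hypot(P[...,0]-PAN[0],P[...,1]-PAN[1])<.06)
for lo,hi,g in((.078,.108,.086),(.192,.24,.214)):
    Q=P[m0&(P[...,2]>lo)&(P[...,2]<hi)]; f=least_squares(lambda c:np.linalg.norm(Q-c,axis=1)-.019,np.r_[PAN,g],loss='soft_l1',f_scale=.002); print(f.x,len(Q))
cv2.imwrite('pics/s7.png',im['frame'][100:480,150:500])
```

```text
37.5667
[0.5985 0.2374 0.0851] 231
[0.5989 0.238  0.2111] 479
```

View pics/s7.png

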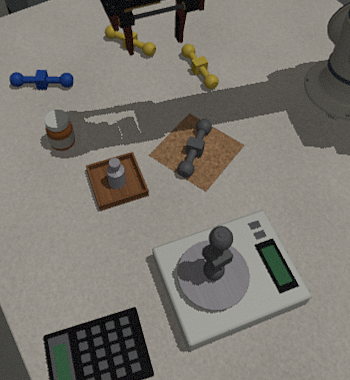

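The sinker stands free and vertical near the pan's middle at (215,255), and the weight is in the tray at (117,172). The spare on the mat and the jar are undisturbed.

```bash
python3 -c "
from bench import *
print(job_done())"
```

```text
the job is handed in; nothing more can be done
None
```

I handed the job in at about 38 s on the robot's clock: the last picture shows the bench sinker standing upright, heavy end down, near the middle of the pan, the check weight upright in the tray, and the spare and jar where they were; no verdict was returned.

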